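# Seat the reference disc in the reader's well and start the check

## Task

Nudge the white reference disc across the deck of the bench reader with the fingertips until it drops into the round well and lies flat on its bottom, then press the reader's round key all the way down and let go of it. The disc is only pushed along, never picked up, and the key is not pressed before the disc is home; leave the amber jar on the deck and the things on the bench where they stand.

Things in the scene. Friction and masses are not known exactly. Their poses are not given: they have to be found in the camera images.
- reader: low grey bench instrument, fixed to the bench, 220 mm along its x, 280 mm along its y, with a flat level deck 40 mm above the bench. Origin: centre of its underside, on the bench; z up; yaw varies up to 0.5 rad. The deck is bare but for the well, the key, the disc and the jar (screen and small keys are printed flat on it).
- well (a point): centre of the floor of the round well in the deck, lined black (20 mm along the reader's +x from its centre). The well is 48 mm wide and 10 mm deep, its mouth slightly chamfered, level with the deck; its floor is 30 mm above the bench. Axes as the reader's.
- disc: white ceramic disc, 42 mm across, 10 mm thick, 25 to 50 g, lying flat on the deck 60 to 100 mm from the well's centre, on the reader's +y or -y side, nothing in between. Origin: centre of its underside; z along its axis. Slides easily (under 1 N); it dips into the well about 11 mm before centred and drops flat when pushed on (3 mm play all round, top then flush with the deck).
- jar: closed amber glass jar with black lid, 32 mm across, 45 mm high, standing on the deck on the other side of the well from the disc, 60 to 100 mm from the well's centre. Origin: centre of its underside. To be left alone.
- key (a joint): round white push key, 26 mm across, in a round black housing (42 mm across, 12 mm high) on the deck's robot-facing part, spring loaded. Value 0 when up, 0.006 m when fully down (about 4 N); springs back when let go.
- key_top (a point): centre of the top face of the round push key, 22 mm above the deck when up; 85 mm along the reader's -x from its centre, pressed straight down.
- rack: blue rack of green-capped sample tubes, 90 x 200 x 96 mm, standing on the bench to the left of the reader. Origin: centre of its underside. To be left alone.
- bottle: white reagent bottle with red cap, 60 mm across, 80 mm high, on the bench to the right of the reader. Origin: centre of its underside. To be left alone.
- pipette: white pipette, 220 mm long along its x, up to 26 mm high, lying on the bench to the right of the reader. Origin: on the bench under its middle. To be left alone.
Mind the look-alikes: they are no part of the job. Several things have the shape of the disc; the one meant has the colours described above.

How it is judged:
By the outcome, as a careful person would: the job done as asked, in the order asked, and still so for the second after the job is handed in, with the robot touching nothing.
It also fails if it takes over 40 s, if anything falls off the work surface, if the arm or the gripper's body presses on something with over 40 N, if the wrist force passes 120 N, or if a joint passes its speed limit or range.

## Robot

A 6-joint arm with a two-finger parallel gripper is mounted at the origin on the work surface. World frame = base frame: x ahead of the robot, y to its left, z up, the work surface at z = 0. Lengths are in m, angles in degrees, forces in N, time in s.
With the tool pointing down it reaches from about 0.25 to 0.775 m from the base axis. Payload 8.9 kg.
Tool frame: the origin (TCP) lies on the centre line of the jaws, within the pads' length; the fingertips stand 25 mm ahead of it and the grasp point (between the pads) lies 6 mm ahead of it; z points along the fingers, y is the direction in which the jaws open and shut (so a half turn about z gives the same grasp; the last joint's range is limited). The gripper opens to 85 mm and grips with 20 to 120 N. Pads are 22 mm wide; open, the fingers measure 114 mm over their backs; the gripper's body (76 mm by 85 mm) begins 54 mm behind the grasp point. The pads swing forward as they close: fully open they stand 13 mm farther back than shut.
Start: joints at [68.451, 16.656, -8.789, 64.555, 0, 82.019], TCP at [0.123, 0.51, 0.256] pointing down, gripper open.
Joint ranges: [-144.48, 144.48], [-52.06, 99.96], [-74.48, 78.29], [-112.23, 115.85], [-86.99, 84.42], [-180, 180]. Speed limits (degrees/s): [127.2, 127.2, 159.86, 180, 180, 180].

## Interface

Orientations are given as [roll, pitch, yaw] about the fixed x, y, z axes, in that order (R = Rz(yaw) Ry(pitch) Rx(roll)).
In Python, from plant import env, jaws, kin, monitor, eyes gives the robot as it stands. The module is installed in compiled form; this text tells all that it offers. Calls block until the motion is done:
- env.goto(position, orientation): joint-space move of the TCP to a pose.
- env.line_to(position, frame=None, speed=0.15): straight line of the TCP; frame=None keeps the orientation; speed is the mean speed in m/s.
- env.move_joints(angles): joint-space move.
- jaws.command_gripper(opening, effort=None): opening from 0.0 (shut) to 1.0 (fully open); effort is the grip in N (None keeps the last); returns when the fingers have stopped.
- env.pause(seconds).
- kin.ik(position, orientation): joint angles nearest the present ones, or None.
- monitor.get_obs(): the state.
- eyes.camera(name): name is "scene" or "top" or "wrist"; returns a dict with "frame" (420x560x3 uint8, blue, green, red), "camera_matrix" (3x3 intrinsics, pixels), "pose" (4x4, takes a point from camera to world coordinates); the wrist camera has in their place "T_tool_cam" (4x4, takes a point from camera to tool coordinates, whose origin is the TCP and whose axes are the flange's). Camera axes: x right, y down, z forward; pixel columns grow to the right and rows downward; lengths in m; the calibration is good to about 2 mm. The wrist camera is an equidistant fisheye: a pixel r from the principal point sees the ray r / f radians off the axis. A picture is of the moment at which its call begins: read the wrist's pose just before it. There is no depth.
A pose or a line that the arm cannot do raises env.PlanningError and nothing moves.
- env.sign_off(): hands the job in, once; it reports no verdict.
The state is a dict: "time": time; "joint_pos": joint angles; "qd": joint speeds; "joint_torque": joint torques, N m; "tool_pos": TCP position; "orientation": TCP orientation; "wrist_force": force on the tool from outside, world axes, zero at the start; "moment": the same for the moment, N m; "gripper_width": opening from 0.0 (shut) to 1.0 (fully open).
Only numpy, scipy, OpenCV 4.12 (cv2) and the standard library are available. Lean on these libraries where they do the work, as an engineer would, in place of code of your own. Each camera call takes 0.05 s, during which the arm holds its last target.

## Working session

There is one attempt and no reset: what is moved stays moved. The work goes in short steps, each a Python script; the robot and the scene stay as the last script left them, time stands still between calls to the robot, and variables do not carry over. Pictures are saved under pics/ and viewed, and the job is handed in when it is done.

```bash
mkdir -p pics; python3 - <<'E'
from plant import env, jaws, kin, monitor, eyes
import cv2, numpy as np
for n in ("scene","top"):
    c=eyes.camera(n); cv2.imwrite(f"pics/{n}0.png",c["frame"]); print(n,c["camera_matrix"].round(1).tolist(),c["pose"].round(4).tolist())
c=eyes.camera("wrist");print(c["camera_matrix"].tolist(),c["T_tool_cam"].round(4).tolist())
cv2.imwrite("pics/wrist0.png",c["frame"])
o=monitor.get_obs(); print(o)
E
```

```text
scene [[453.9, 0.0, 273.7], [0.0, 453.9, 204.8], [0.0, 0.0, 1.0]] [[0.7314, 0.459, -0.5043, 1.2344], [0.6819, -0.494, 0.5393, -0.6875], [-0.0016, -0.7384, -0.6743, 0.9589], [0.0, 0.0, 0.0, 1.0]]
top [[508.4, 0.0, 279.0], [0.0, 508.4, 204.4], [0.0, 0.0, 1.0]] [[-0.0231, -0.9934, 0.1126, 0.4244], [-0.9997, 0.0237, 0.0041, 0.0186], [-0.0068, -0.1125, -0.9936, 1.2092], [0.0, 0.0, 0.0, 1.0]]
[[325.19226210127806, 0.0, 279.74886828531015], [0.0, 325.19226210127806, 208.2757289145398], [0.0, 0.0, 1.0]] [[-0.0007, -0.9481, -0.3181, 0.0815], [1.0, -0.0011, 0.001, -0.0008], [-0.0013, -0.3181, 0.9481, -0.1176], [0.0, 0.0, 0.0, 1.0]]
{'time': 0.15, 'joint_pos': array([ 6.84483250e+01,  1.66800430e+01, -8.82046851e+00,  6.45559265e+01,
       -6.66303642e-04,  8.20182705e+01]), 'qd': array([ 0.00738457, -0.06772285,  0.13587684, -0.05792607, -0.04375748,
       -0.01671695]), 'joint_torque': array([ 9.97497773e-04, -5.37367845e+01,  3.31521821e+01,  1.14181646e-02,
       -1.93580954e-04, -2.46151166e-05]), 'tool_pos': array([0.1230699 , 0.51005085, 0.25588191]), 'orientation': array([-1.79944016e+02, -7.17698070e-03,  1.66430051e+02]), 'wrist_force': array([ 0.7088563 ,  0.04556176, -0.09060052]), 'moment': array([-0.014855  , -0.03523916, -0.02773964]), 'gripper_width': 0.9957827130229986}
```

View pics/top0.png

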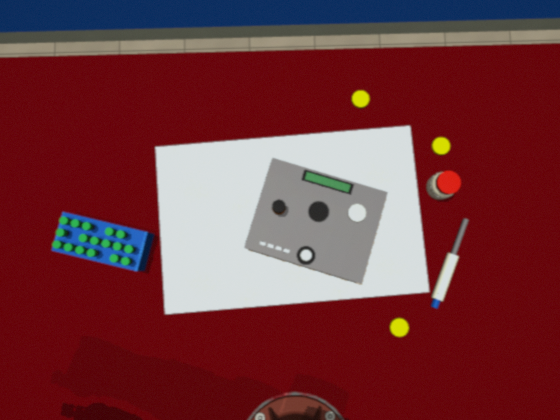

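View pics/scene0.png

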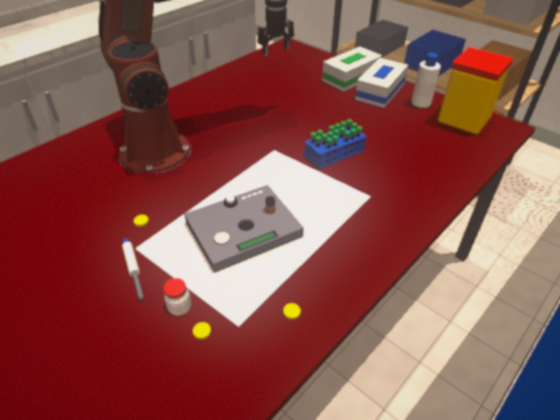

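Top view: well (318,211), white disc (357,212) on the right (−y), key (306,255), jar (280,207). The reader's corners are at (272,159), (386,191), (361,283) and (246,248). The yellow discs are the look-alikes. Next I turn these into coarse positions.

```bash
cat > h.py <<'E'
from plant import env, jaws, kin, monitor, eyes
import cv2, numpy as np
from scipy.spatial.transform import Rotation as R
def pix2w(c,uv,z):
    K=c["camera_matrix"];T=c["pose"]
    d=T[:3,:3]@np.array([(uv[0]-K[0,2])/K[0,0],(uv[1]-K[1,2])/K[1,1],1])
    o=T[:3,3]; return o+d*(z-o[2])/d[2]
def wrist():
    o=monitor.get_obs(); c=eyes.camera("wrist")
    T=np.eye(4);T[:3,:3]=R.from_euler('xyz',o["orientation"],degrees=True).as_matrix();T[:3,3]=o["tool_pos"]
    c["pose"]=T@c["T_tool_cam"]; return c
def wpix2w(c,uv,z):
    K=c["camera_matrix"];T=c["pose"]
    v=np.array([uv[0]-K[0,2],uv[1]-K[1,2]])/K[0,0]; r=np.linalg.norm(v)
    d=T[:3,:3]@np.array([*(v/max(r,1e-9)*np.sin(r)),np.cos(r)])
    o=T[:3,3]; return o+d*(z-o[2])/d[2]
def w2wpix(c,p):
    T=c["pose"];q=T[:3,:3].T@(np.asarray(p)-T[:3,3]); K=c["camera_matrix"]
    n=np.hypot(q[0],q[1]); th=np.arctan2(n,q[2])
    return np.array([K[0,2],K[1,2]])+K[0,0]*th*q[:2]/n
E
python3 - <<'E'
from h import *
c=eyes.camera("top");g=c["frame"]
for n,uv,z in [("well",(318.5,211),.04),("disc",(357,212.5),.05),("key",(306,255.5),.062),("jar",(279.5,207),.085),
 ("c1",(273,158.5),.04),("c2",(386,191.5),.04),("c3",(361,283.5),.04),("c4",(246,248),.04)]:
    print(n,pix2w(c,uv,z).round(4))
cv2.imwrite("pics/top_z.png",cv2.resize(g[140:300,230:400],None,fx=4,fy=4,interpolation=cv2.INTER_CUBIC)[:600,:800])
E
```

```text
well [ 0.5394 -0.0674  0.04  ]
disc [ 0.5328 -0.1546  0.05  ]
key [ 0.4375 -0.0346  0.062 ]
jar [0.5459 0.0223 0.085 ]
c1 [0.6652 0.035  0.04  ]
c2 [ 0.581  -0.2252  0.04  ]
c3 [ 0.3716 -0.1587  0.04  ]
c4 [0.4581 0.1014 0.04  ]
```

View pics/top_z.png

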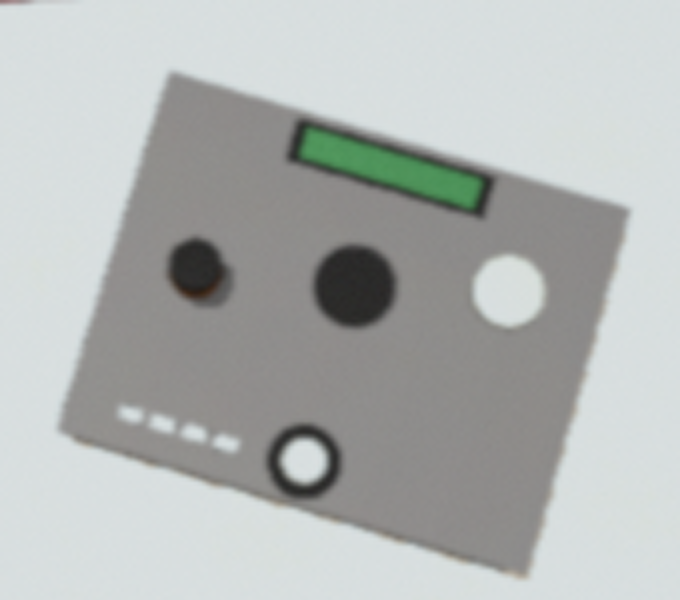

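Coarse positions agree with the given geometry: corner yaw is about −17.8°, and the centre plus offsets reproduce the well and key within 2 mm. Next I take a closer wrist view with the tool yawed along the push direction.

```bash
python3 - <<'E'
from h import *
env.goto([0.53,-0.14,0.20],[180,0,85.7])
c=wrist(); cv2.imwrite("pics/w1.png",c["frame"]); np.savez("w1.npz",pose=c["pose"],K=c["camera_matrix"])
o=monitor.get_obs();print(o["time"],o["tool_pos"],o["orientation"],o["gripper_width"])
for n,p in dict(well=(.5385,-.068,.04),disc=(.5328,-.1546,.05),key=(.4375,-.0355,.062)).items(): print(n,w2wpix(c,p).round(1))
E
```

```text
2.9667 [ 0.53017773 -0.13925222  0.20008032] [ 1.79992851e+02 -5.89076812e-03  8.57740348e+01] 0.9966914597817197
well [283.  114.4]
disc [283.8 215.6]
key [155.4  89.6]
```

View pics/w1.png

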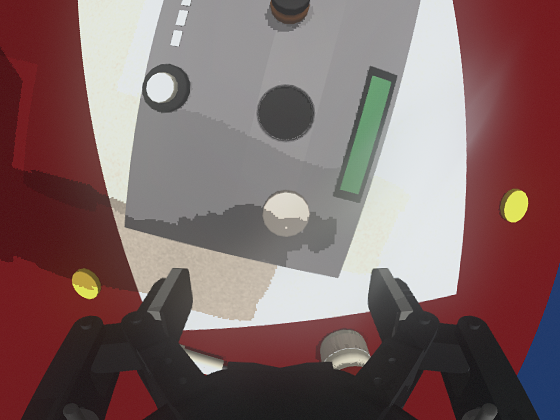

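The wrist view shows the well at about (286,113), the disc at about (286,214) and the key top at about (161,88), all within a few pixels of the prediction. I'll fit the outlines for better values.

```bash
python3 - <<'E'
from h import *
g=cv2.imread("pics/w1.png"); z=np.load("w1.npz"); c=dict(pose=z["pose"],camera_matrix=z["K"])
gray=cv2.cvtColor(g,cv2.COLOR_BGR2GRAY)
# well: dark pixels mask rim at deck
def fit(mask,box,zz):
    m=np.zeros_like(mask);x0,y0,x1,y1=box;m[y0:y1,x0:x1]=mask[y0:y1,x0:x1]
    cs,_=cv2.findContours(m,cv2.RETR_EXTERNAL,cv2.CHAIN_APPROX_NONE);k=max(cs,key=cv2.contourArea)[:,0]
    P=np.array([wpix2w(c,u,zz)[:2] for u in cv2.convexHull(k)[:,0].astype(float)])
    (cx,cy),r=cv2.minEnclosingCircle((P*1000).astype(np.float32))
    A=np.c_[2*P,np.ones(len(P))];s=np.linalg.lstsq(A,(P**2).sum(1),rcond=None)[0]
    return s[:2].round(4),round(float(np.sqrt(s[2]+s[0]**2+s[1]**2)),4),(round(cx,1),round(cy,1),round(r,1))
print("well",fit((gray<75).astype(np.uint8),(250,80,325,145),.04))
R_=g.astype(int)
print(g[200,280],g[225,280],g[170,285],g[215,250],g[230,320],g[88,161])
for t in (125,140,150,):
  print("disc",t,fit((gray>t).astype(np.uint8),(258,185,315,241),.05))
print("key",fit((gray>190).astype(np.uint8),(145,72,178,104),.062))
E
```

```text
well (array([ 0.5409, -0.0666]), 0.023, (540.6, -66.9, 23.6))
[207 217 222] [137 144 150] [137 136 139] [93 93 94] [113 115 115] [231 229 225]
disc 125 (array([ 0.5365, -0.1452]), 0.0278, (535.4, -144.6, 29.6))
disc 140 (array([ 0.535 , -0.1534]), 0.0203, (534.7, -153.9, 21.1))
disc 150 (array([ 0.5355, -0.1505]), 0.0182, (535.3, -150.7, 20.0))
key (array([ 0.4413, -0.0339]), 0.0119, (441.3, -33.8, 12.1))
```

```bash
python3 - <<'E'
from h import *
d=np.array([np.cos(np.radians(86)),np.sin(np.radians(86))]); disc=np.array([.534,-.154])
p=disc-0.040*d
jaws.command_gripper(0.30)
env.goto([*p,0.11],[180,0,86])
env.line_to([*p,0.085],speed=.1)
env.pause(.15)
f0=monitor.get_obs()["wrist_force"]
z=.085
while z>.066:
    z-=.0015; env.line_to([*p,z],speed=.03)
    o=monitor.get_obs(); df=o["wrist_force"]-f0
    if df[2]>1.5: break
print(z,o["time"],o["tool_pos"],df,o["gripper_width"])
c=wrist(); cv2.imwrite("pics/w2.png",c["frame"]); np.savez("w2.npz",pose=c["pose"],K=c["camera_matrix"])
E
```

```text
0.06549999999999999 7.8667 [ 0.53114674 -0.19387038  0.06539115] [ 0.04755977 -1.30094416  0.59100919] 0.2989173972630009
```

View pics/w2.png

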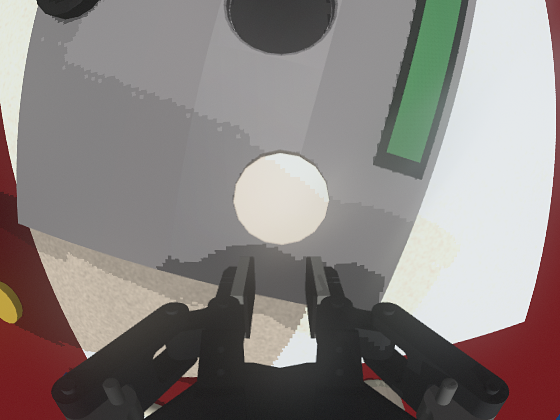

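The disc (281,198) is centred between the fingertips (about 240 and 313). There is no contact yet, so the tips stand higher at this opening. I'll probe on and refit the disc and well from close up.

```bash
python3 - <<'E'
from h import *
g=cv2.imread("pics/w2.png"); z_=np.load("w2.npz"); c=dict(pose=z_["pose"],camera_matrix=z_["K"])
gray=cv2.cvtColor(g,cv2.COLOR_BGR2GRAY)
def circ(P):
    A=np.c_[2*P,np.ones(len(P))];s=np.linalg.lstsq(A,(P**2).sum(1),rcond=None)[0]
    return s[:2].round(4),round(float(np.sqrt(s[2]+s[0]**2+s[1]**2)),4)
m=np.zeros_like(gray);m[145:248,225:335]=(gray[145:248,225:335]>165)
cs,_=cv2.findContours(m,cv2.RETR_EXTERNAL,cv2.CHAIN_APPROX_NONE);k=cv2.convexHull(max(cs,key=cv2.contourArea))[:,0].astype(float)
print("disc",circ(np.array([wpix2w(c,u,.05)[:2] for u in k])))
m=np.zeros_like(gray);m[0:60,215:345]=(gray[0:60,215:345]<72)
cs,_=cv2.findContours(m,cv2.RETR_EXTERNAL,cv2.CHAIN_APPROX_NONE);k=max(cs,key=cv2.contourArea)[:,0].astype(float);k=k[k[:,1]>3]
print("well",circ(np.array([wpix2w(c,u,.04)[:2] for u in k])))
f0=monitor.get_obs()["wrist_force"]; p=monitor.get_obs()["tool_pos"][:2]; p=np.array([.53121,-.1939])
z=.0655
while z>.054:
    z-=.001; env.line_to([*p,z],speed=.03)
    o=monitor.get_obs(); df=o["wrist_force"]-f0
    print(round(z,4),df.round(2))
    if df[2]>1.5: break
print(o["time"],o["tool_pos"])
E
```

```text
disc (array([ 0.5344, -0.154 ]), 0.0205)
well (array([ 0.5405, -0.0686]), 0.0222)
0.0645 [-1.49  1.5   4.75]
8.1667 [ 0.5313577  -0.19395775  0.06492829]
```

The deck is felt at TCP z ≈ 0.065, so the tips are 25 mm ahead at this opening. I raise 3 mm and push most of the way, then look.

```bash
python3 - <<'E'
from h import *
d=np.array([np.cos(np.radians(86)),np.sin(np.radians(86))]); well=np.array([.5406,-.0672])
p=monitor.get_obs()["tool_pos"][:2]
env.line_to([.5317,-.1939,.0678],speed=.05)
env.line_to([*(well-.044*d),.0678],speed=.05)
o=monitor.get_obs();print(o["time"],o["tool_pos"],o["wrist_force"])
c=wrist(); cv2.imwrite("pics/w3.png",c["frame"]); np.savez("w3.npz",pose=c["pose"],K=c["camera_matrix"])
E
```

```text
10.225 [ 0.53752161 -0.11126835  0.06778609] [ 0.1088197   0.12086194 -0.56135981]
```

View pics/w3.png

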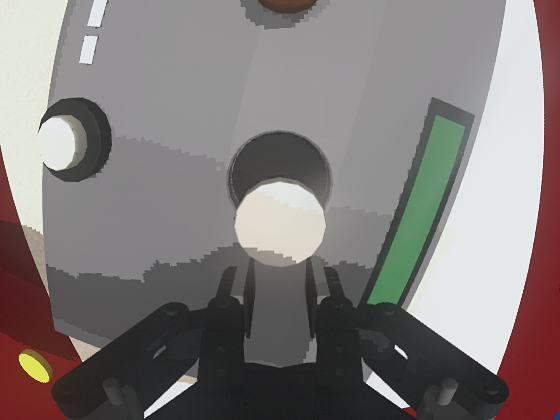

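The disc (280,222) sits in the nest, overlapping the well (centre about (281,180)), and is well aligned laterally. I fit it, then continue.

```bash
python3 - <<'E'
from h import *
g=cv2.imread("pics/w3.png"); z_=np.load("w3.npz"); c=dict(pose=z_["pose"],camera_matrix=z_["K"])
gray=cv2.cvtColor(g,cv2.COLOR_BGR2GRAY)
def circ(P):
    A=np.c_[2*P,np.ones(len(P))];s=np.linalg.lstsq(A,(P**2).sum(1),rcond=None)[0]
    return s[:2].round(4),round(float(np.sqrt(s[2]+s[0]**2+s[1]**2)),4)
m=np.zeros_like(gray);m[170:245,225:335]=(gray[170:245,225:335]>165)
cs,_=cv2.findContours(m,cv2.RETR_EXTERNAL,cv2.CHAIN_APPROX_NONE);k=max(cs,key=cv2.contourArea)[:,0].astype(float);k=k[k[:,1]<238]
print("disc",circ(np.array([wpix2w(c,u,.05)[:2] for u in k])))
m=np.zeros_like(gray);m[120:190,215:345]=(gray[120:190,215:345]<72)
cs,_=cv2.findContours(m,cv2.RETR_EXTERNAL,cv2.CHAIN_APPROX_NONE);k=cv2.convexHull(max(cs,key=cv2.contourArea))[:,0].astype(float);k=k[k[:,1]<170]
print("well",circ(np.array([wpix2w(c,u,.04)[:2] for u in k])))
E
```

```text
disc (array([ 0.5395, -0.084 ]), 0.0201)
well (array([ 0.5404, -0.0647]), 0.0217)
```

```bash
python3 - <<'E'
from h import *
d=np.array([np.cos(np.radians(86)),np.sin(np.radians(86))]); well=np.array([.5405,-.067])
env.line_to([*(well-.0265*d),.0678],speed=.04)
env.pause(.2)
o=monitor.get_obs();print(o["time"],o["tool_pos"],o["wrist_force"])
c=wrist(); cv2.imwrite("pics/w4.png",c["frame"]); np.savez("w4.npz",pose=c["pose"],K=c["camera_matrix"])
E
```

```text
11.0667 [ 0.53864934 -0.09359751  0.06780153] [ 0.70106143 -0.2662965   0.19007587]
```

View pics/w4.png

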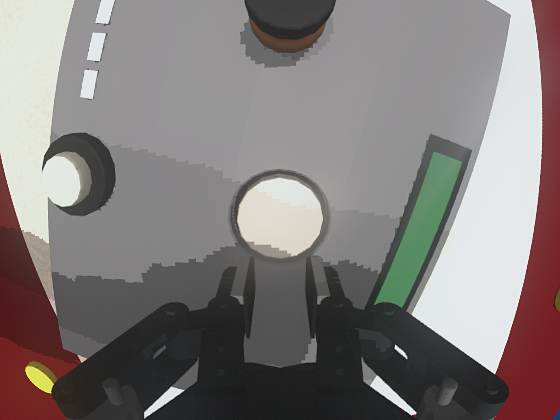

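The disc now sits concentric in the well (281,215), with a dark ring all round. I lift off, shut the jaws, and check from above before pressing.

```bash
python3 - <<'E'
from h import *
o=monitor.get_obs()
env.line_to([*o["tool_pos"][:2],.13],speed=.15)
jaws.command_gripper(0.0,20)
env.goto([.441,-.034,.11],[180,0,86])
o=monitor.get_obs();print(o["time"],o["tool_pos"],o["wrist_force"],o["gripper_width"])
c=wrist(); cv2.imwrite("pics/w5.png",c["frame"])
c=eyes.camera("scene"); cv2.imwrite("pics/s5.png",cv2.resize(c["frame"][150:280,150:330],None,fx=4,fy=4,interpolation=cv2.INTER_CUBIC))
c=eyes.camera("top"); cv2.imwrite("pics/t5.png",cv2.resize(c["frame"][140:290,230:400],None,fx=4,fy=4,interpolation=cv2.INTER_CUBIC))
E
```

```text
12.5833 [ 0.44086782 -0.03372683  0.11019285] [ 0.48991434 -0.4762622   0.45343526] 0.00416870612976469
```

View pics/w5.png

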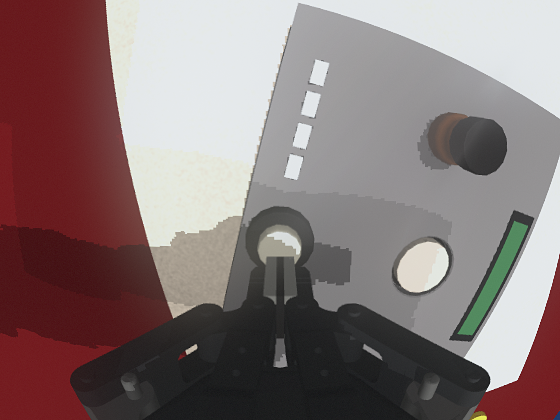

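View pics/s5.png

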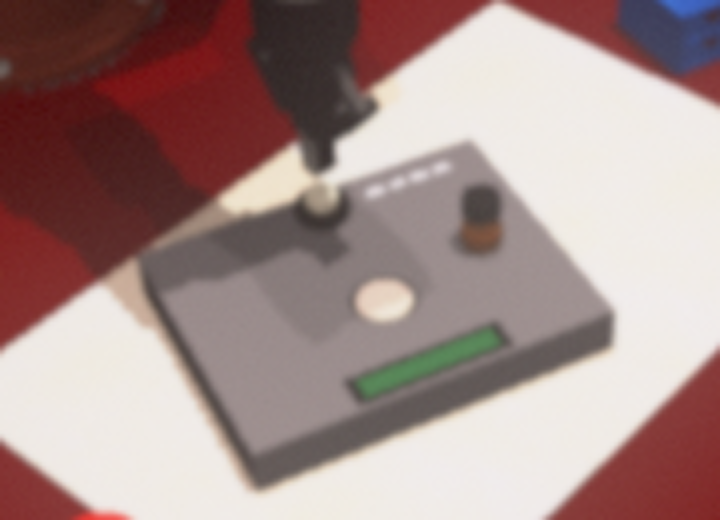

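View pics/t5.png

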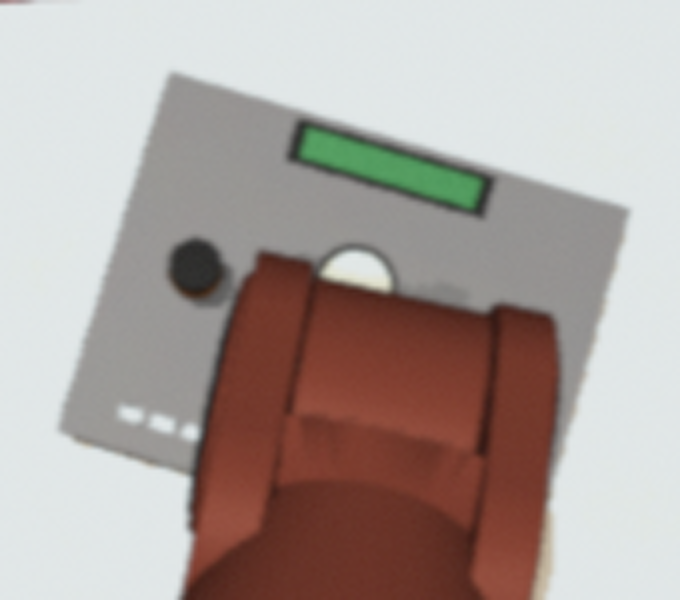

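The disc lies in the well with a dark gap visible, and the fingers are over the key. Before pressing, I check the disc for flatness and level by fitting its outline at z = 0.040.

```bash
python3 - <<'E'
from h import *
o=monitor.get_obs();c=wrist();g=c["frame"]
gray=cv2.cvtColor(g,cv2.COLOR_BGR2GRAY)
def circ(P):
    A=np.c_[2*P,np.ones(len(P))];s=np.linalg.lstsq(A,(P**2).sum(1),rcond=None)[0];r=np.sqrt(s[2]+s[0]**2+s[1]**2)
    e=np.linalg.norm(P-s[:2],axis=1)-r
    return s[:2].round(4),round(float(r),4),"rms mm",round(1e3*float(e.std()),2)
b=(slice(225,305),slice(380,465))
m=np.zeros_like(gray);m[b]=gray[b]>165
cs,_=cv2.findContours(m,cv2.RETR_EXTERNAL,cv2.CHAIN_APPROX_NONE);k=cv2.convexHull(max(cs,key=cv2.contourArea))[:,0].astype(float)
for z in (.04,.045,.05): print("disc",z,circ(np.array([wpix2w(c,u,z)[:2] for u in k])))
m=np.zeros_like(gray);m[b]=gray[b]<80
cs,_=cv2.findContours(m,cv2.RETR_EXTERNAL,cv2.CHAIN_APPROX_NONE);k=cv2.convexHull(np.vstack([q for q in cs if len(q)>8]))[:,0].astype(float)
print("well",circ(np.array([wpix2w(c,u,.04)[:2] for u in k])))
cv2.imwrite("pics/w6.png",cv2.resize(g[200:330,360:490],None,fx=4,fy=4,interpolation=cv2.INTER_CUBIC))
E
```

```text
disc 0.04 (array([ 0.5403, -0.0668]), 0.0204, 'rms mm', 0.13)
disc 0.045 (array([ 0.5378, -0.0638]), 0.0198, 'rms mm', 0.13)
disc 0.05 (array([ 0.5354, -0.0608]), 0.0193, 'rms mm', 0.12)
well (array([ 0.5398, -0.0663]), 0.0234, 'rms mm', 0.16)
```

View pics/w6.png

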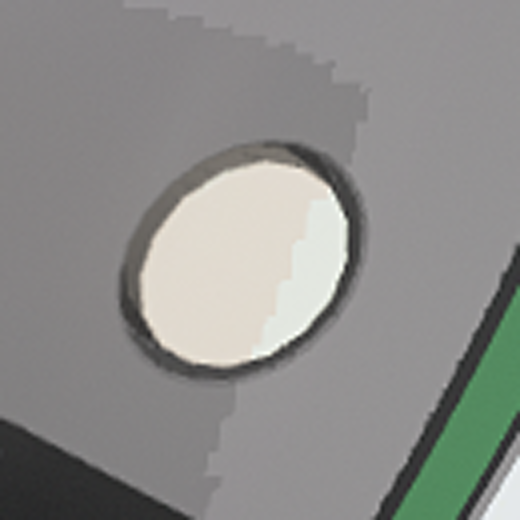

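The disc outline fits a circle at z = 0.040 (r = 20.4 mm, concentric with the well within 0.7 mm) with a gap all round, so it is home. Now I press the key with force monitoring.

```bash
python3 - <<'E'
from h import *
p=[.441,-.034]
env.line_to([*p,.094],speed=.1); env.pause(.15)
f0=monitor.get_obs()["wrist_force"]; z=.094
while z>.076:
    z-=.001; env.line_to([*p,z],speed=.03)
    o=monitor.get_obs(); f=(o["wrist_force"]-f0)[2]; print(round(z*1e3,1),round(o["tool_pos"][2]*1e3,2),round(f,2))
    if f>12: break
env.pause(.3); o=monitor.get_obs();print("hold",o["time"],o["tool_pos"],(o["wrist_force"]-f0).round(2))
E
```

```text
93.0 93.16 -0.36
92.0 91.99 0.54
91.0 90.92 1.13
90.0 89.93 0.28
89.0 88.95 0.81
88.0 87.95 0.24
87.0 87.03 1.63
86.0 86.02 2.78
85.0 85.0 2.68
84.0 84.0 2.27
83.0 83.01 2.75
82.0 82.03 3.16
81.0 81.06 5.01
80.0 80.78 19.7
hold 17.0417 [ 0.44117207 -0.03402678  0.08077206] [-4.18  0.89 19.12]
```

The key made contact at TCP z ≈ 0.087 and hit the hard stop at ≈ 0.081 (6 mm of travel, spring about 4 N, then 19 N), so it is fully down. I release and check.

```bash
python3 - <<'E'
from h import *
env.line_to([.441,-.034,.15],speed=.12)
env.goto([.36,.0,.25],[180,0,86]); env.pause(.3)
o=monitor.get_obs();print(o["time"],o["tool_pos"],o["wrist_force"].round(2))
cv2.imwrite("pics/w7.png",wrist()["frame"]);cv2.imwrite("pics/s7.png",eyes.camera("scene")["frame"]);cv2.imwrite("pics/t7.png",eyes.camera("top")["frame"])
E
```

```text
18.6667 [ 3.59997887e-01 -1.34811702e-04  2.49097740e-01] [-0.26 -0.18  0.45]
```

View pics/w7.png

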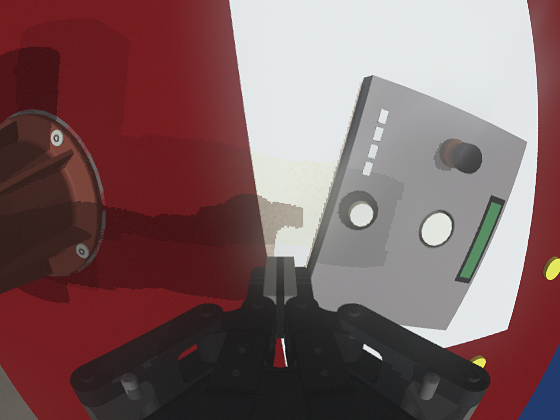

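View pics/s7.png

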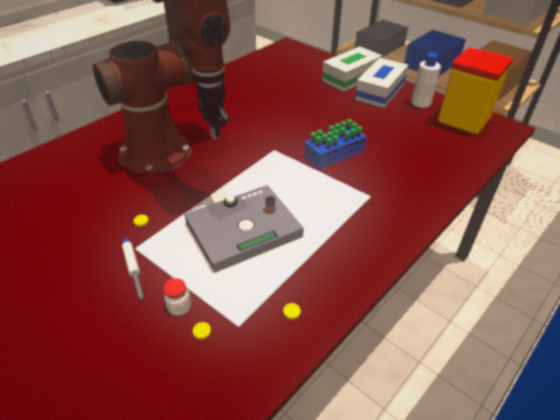

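View pics/t7.png

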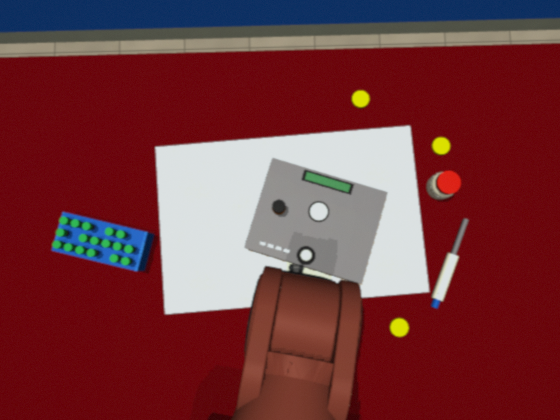

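The disc is in the well (318,211 in the top view) and the key is back up at (306,255). The jar, rack, bottle and pipette are at their original pixels, and the robot is clear of everything.

```bash
python3 -c "
from plant import env; env.sign_off()"
```

```text
the job is handed in; nothing more can be done
```

I pushed the white disc about 87 mm across the deck between the half-closed fingertips until it dropped into the well. Then I pressed the round key with shut jaws, let go of it, backed the arm away and handed the job in at about 19 s.

- **Disc:** before I pressed the key, its outline fitted a circle level with the deck, within about 0.7 mm of the well's centre, with a gap all round.
- **Key:** the fingers met it at TCP height 87 mm and reached the hard stop at 81 mm, which is the full 6 mm of travel. The spring gave about 4 N and the stop about 20 N. The final pictures show it up again, but they are the only check on that.
- **Other things:** the jar, rack, bottle and pipette look to be in the same place as at the start in the top view, and the robot was touching nothing.
- **Disagreement:** the top and wrist cameras differed by 1–4 mm on positions. I relied mainly on the wrist views, which fitted the given well-to-key distance better.

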